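# Clear the sugar off the pull-up socket, then draw it up and hold it

### The job

Sugar lumps have been spilled on and beside the pull-up socket in the worktop: first sweep all four with the brush, never with the fingers, into the crumb pan, so that none drops into the well, and stand the brush back on the worktop on its bristles. Then press the socket's release button, so that its head springs up, take the head and draw the telescopic column up past its first stop to the second, fully out, and finish still holding it there, because it sinks back when let go and I have to push a plug in. Leave the mugs, jar, can and tin where they are.

Things in the scene. Friction and masses are not known exactly. Their poses are not given: they have to be found in the camera images.
- socket_tower: dark steel bezel of the pull-up socket, fixed on the worktop, 4 mm thick, keyhole-shaped: a disc of 45 mm radius round the well and a neck along its own -x (towards the robot, within 0.2 rad) that ends in a disc of 21 mm radius with the release button. Origin: centre of the well, on the worktop; z up. The column slides straight up out of the well.
- socket_head: aluminium cap on the telescopic column: disc, 56 mm diameter, 16 mm high, grooved rim. Origin on its axis, 4.5 mm below the flat top, 11.5 mm above the underside; shut, the origin is at z = 0 and the top level with the bezel (no grip). After the button is pressed a spring lifts it about 30 to 40 mm; then grip its rim from above. Under it the round sections, 47 and 52 mm thick.
- upper_section (a joint): travel in m of the upper section (which carries the head) out of the lower one: 0 shut, 0.055 its end, the first stop. Bolted at 0 until the button is pressed; then the spring takes it to 0.03 to 0.04; further up takes up to 4 N, and let go it slips back part of the way.
- lower_section (a joint): travel in m of the lower section out of the well: 0 shut, 0.055 its end. It follows when the upper section has reached its end; drawing both takes about 8 N, and it sinks when let go. Second stop: both sections at their ends, the head 0.110 m above its shut height.
- release_button (a joint): travel in m of the release button, 0 up, 0.006 fully down; spring of about 1.5 to 4.5 N; the bolt is free from about 0.004. A short press is enough, it need not be kept down.
- button_top (a point): centre of the top of the release button, a steel pin of 16 mm diameter, 9 mm proud of the bezel (13 mm above the worktop), 75 mm from the well's centre along the bezel's own -x. Pressed straight down.
- brush: wooden crumb brush standing on its stiff bristles. Own x along its length, own z up, origin at the centre of the underside. Bristles 88 x 30 mm, 34 mm high; on them a wooden back 92 x 34 mm up to z = 50 mm; on it a ridge to grip, 76 mm long, 20 mm thick (own y), z = 50 to 79 mm. 0.10 to 0.20 kg. A dish rack up to 0.2 m high stands to its right (y below -0.38 m).
- crumb_pan: grey plastic crumb pan, fixed, 150 mm wide (own x), 130 mm deep (own y), open at its own -y side, which faces the socket within 0.2 rad. Origin: centre of its plan, on the worktop. A lip at y = -66 to -45 mm slopes up to the floor (2.5 mm). Side walls 4 mm thick, 12 mm high from y = -60 to -10 mm, 26 mm behind; back wall 34 mm high at y = +61 mm, hood over the last 30 mm, handle behind.
- lump_1: sugar lump, white, 16 x 16 x 14 mm, 10 g; origin at the centre of its underside as it lies at the start. Lies on the bezel and cap.
- lump_2: sugar lump, white, 16 x 16 x 14 mm, 10 g; origin at the centre of its underside as it lies at the start. Lies on the bezel and cap.
- lump_3: sugar lump, white, 16 x 16 x 14 mm, 10 g; origin at the centre of its underside as it lies at the start. Lies on the worktop between the socket and the pan.
- lump_4: sugar lump, white, 16 x 16 x 14 mm, 10 g; origin at the centre of its underside as it lies at the start. Lies on the worktop between the socket and the pan.
- pan_floor (a point): centre of the pan's floor, 2.5 mm above the worktop.
- sugar_jar: bystander: glass jar of sugar with a dark lid, 67 mm wide, 110 mm high; origin at the underside.
- tall_mug: bystander: white mug with grey dots, 78 mm wide, 93 mm high; origin at the underside.
- small_mug: bystander: small cream mug, 59 mm wide, 56 mm high; origin at the underside.
- striped_cup: bystander: small cup with dark stripes, 65 mm wide, 50 mm high; origin at the underside.
- drink_can: bystander: slim drink can, 53 mm wide, 134 mm high; origin at the underside.
- tin: bystander: food tin, 58 mm wide, 72 mm high; origin at the underside.
Things that resemble listed ones, but are neither listed nor needed, are in the scene too. Of the things that look like the brush, the larger one is meant.

How it is judged (in metres and radians):
On the way, in this order (a step that is already met when the one before it is completed fails the run):
1. all four sugar lumps lie in the crumb pan (x of lump_1 in the frame of crumb_pan between -0.071 and 0.071 m and y of lump_1 in the frame of crumb_pan between -0.052 and 0.063 m and z of each of lump_1, lump_2, lump_3, lump_4 in the frame of crumb_pan below 0.03 m and x of lump_2 in the frame of crumb_pan between -0.071 and 0.071 m and y of lump_2 in the frame of crumb_pan between -0.052 and 0.063 m and x of lump_3 in the frame of crumb_pan between -0.071 and 0.071 m and y of lump_3 in the frame of crumb_pan between -0.052 and 0.063 m and x of lump_4 in the frame of crumb_pan between -0.071 and 0.071 m and y of lump_4 in the frame of crumb_pan between -0.052 and 0.063 m), for 0.2 s.
2. the brush stands on its bristles again, let go (angle between brush's own z axis and vertical below 0.15 rad and height (world z) of brush below 0.012 m and linear speed of brush below 0.02 m/s and contact force between the fingers and brush below 0.2 N), for 0.2 s.
3. the button is pressed and the head springs up (value of joint upper_section above 0.02 m).
4. the column, held by its head, has come to its first stop and the lower section begins to follow (value of joint upper_section above 0.05 m and value of joint lower_section above 0.008 m and contact force between the fingers and socket_head above 1 N).
At the end, for the whole second after the job is handed in: Both sections of the socket column are out to within 5 mm of their ends (0.055 m each) and still, with the fingers holding the head; all four lumps lie in the crumb pan, behind the lip and between its walls; the brush stands upright (within 0.15 rad) on its bristles on the worktop (all of step 1 and value of joint each of upper_section, lower_section above 0.05 m and contact force between the fingers and socket_head above 1.5 N and velocity of joint lower_section between -0.02 and 0.02 m/s and angle between brush's own z axis and vertical below 0.15 rad and height (world z) of brush below 0.012 m and linear speed of brush below 0.02 m/s); the arm keeps its last pose, push and grip.
It fails at once if a finger touches a sugar lump (contact force between the fingers and lump_1 above 0.3 N or contact force between the fingers and lump_2 above 0.3 N or contact force between the fingers and lump_3 above 0.3 N or contact force between the fingers and lump_4 above 0.3 N).
It fails at once if a bystander is moved by more than 30 mm (distance of any of sugar_jar, tall_mug, small_mug, striped_cup, drink_can, tin from where it was at the start of the episode above 0.03 m).
It also fails if it takes over 70 s, if anything falls off the work surface, if the arm or the gripper's body presses on something with over 40 N, if the wrist force passes 120 N, or if a joint passes its speed limit or range.

### The arm

A 6-joint arm with a two-finger parallel gripper is mounted at the origin on a cart in front of the work surface, level with it; the furniture and walls round the work are solid. World frame = base frame: x ahead of the robot, y to its left, z up, the work surface at z = 0. Lengths are in mm, angles in rad, forces in N, time in s.
With the tool pointing down it reaches from about 350 to 975 mm from the base axis. Payload 17.4 kg.
Tool frame: the origin (TCP) lies midway between the tips of the shut fingers; the grasp point (between the pads) lies 19 mm behind it; z points along the fingers, y is the line along which they close (so a half turn about z gives the same grasp; the last joint's range is limited). The gripper opens to 85 mm and grips with 20 to 120 N. Pads are 22 mm wide; open, the fingers measure 114 mm over their backs; the gripper's body (76 mm by 85 mm) begins 54 mm behind the grasp point. The pads swing forward as they close: fully open they stand 13 mm farther back than shut.
Start: joints at [1.159, 0.116, 1.442, -0, 1.584, -0.038], TCP at [246.488, 628.391, 194.903] pointing down, gripper open.
Joint ranges: [-2.83, 2.83], [-0.83, 2.19], [0.07, 2.5], [-1.14, 4.28], [0.01, 3], [-2.97, 2.97]. Speed limits (rad/s): [1.89, 1.89, 2.22, 3.14, 3.14, 3.14].

### API

Orientations are given as a rotation vector (axis times angle).
In Python, from workcell import manip gives the robot as it stands. The module is installed in compiled form; this text tells all that it offers.
- The arm moves only by the tool move_arm, never from a script. Its argument "targets" is a list of rows, each an object with "claw": the finger opening in m, from 0 to 0.0854; "slide": the shift along the tool's x, y, z in fractions of the full range, 1 being 1 m, a list of three; "twist": the turn, a rotation vector about the tool's x, y, z in parts of the range, where 1.0 means pi/2 rad, a list of three. A call has 1 to 8 rows; each row is the pose to reach, as a shift and turn from the pose commanded when the call began, along the tool's axes at that moment; what a row does not reach only later rows make up. A row lasts 1/8 s, in which the tool goes at most 62.5 mm and 10.7 degrees, less where a joint would pass 70% of its speed; a pose out of reach is approached as far as the arm can. No shift or turn number may pass 1 either way. A call with a gripper value outside its range is refused whole. The fingers move at their own pace and stop on an object; the grip force is fixed at half the most. Time passes only in rows, so rows that repeat a pose let the fingers close. It gives the time, the measured TCP pose, the force, the opening and the grip force at its end, in the units of the state.
- manip.state(): the state, without advancing time (a new reading comes with each control period).
- manip.get_image(name): name is "scene" or "side" or "wrist"; returns (picture, depth): 420x560x3 uint8, red, green, blue; 420x560 float32, mm along the optical axis (not along the pixel's ray), 0 where there is no reading.
- manip.get_calibration(name): a dict with "fx", "fy", "cx", "cy" (pixels), "D" ([k1, k2, p1, p2, k3] as OpenCV has them; the pictures are not rectified), "origin" and "attitude" of the camera in the world. Camera axes: x right, y down, z forward; pixel columns grow to the right and rows downward; lengths in mm; the calibration is good to about 2 mm. A picture is of the moment at which its call begins: read the wrist's pose just before it. get_calibration takes no time and is no camera call; for the wrist camera it gives the pose at the moment of the call.
- manip.close_job(): hands the job in; it is judged then, once.
Trained networks look in the newest picture that a camera, given by its name, has taken for a name from the list of things; names that differ only in an ending like _2 or _b are one class to them, and where a whole thing is asked for, a point or a joint stands for the part that bears it (a point fixed in the world has none). Each returns a list of dicts, best first, with "p" (0 to 1); they miss things now and then, are a little off and sometimes report something else, mostly with a low value. They report only what shows in the picture. A call takes as long as a camera call. They do not tell look-alikes from the thing itself.
- manip.boxes_of(label, camera): "point" ([column, row] in pixels, amid what is visible of it).
- manip.silhouettes(label, camera): "region" (420x560 bool, what is visible of it) and "point" ([column, row] in pixels, amid what is visible of it).
- manip.spot_point(label, camera): "point" ([column, row] in pixels: a listed point, or the origin of a listed thing).
The state is a dict: "t": time; "joint_pos": joint angles; "joint_velocities": joint speeds; "tau": joint torques, N m; "tcp_pos": TCP position; "eef_rot": TCP orientation; "force": force on the tool from outside, world axes, zero at the start; "wrist_torque": the same for the moment, N m; "width": finger opening in mm; "grasp_force": force on a finger pad.
Only numpy, scipy, OpenCV 4.12 (cv2) and the standard library are available. Lean on these libraries where they do the work, as an engineer would, in place of code of your own. Each camera call takes 0.05 s, during which the arm holds its last target. There are 200 camera calls.

## Working session

There is one attempt and no reset: what is moved stays moved. The work goes in short steps, Python scripts to look and compute and a tool call to move; the robot and the scene stay as the last step left them, time stands still between calls to the robot, and variables do not carry over. Pictures are saved under pics/ and viewed, at most 10 in all, crops included, and the job is handed in when it is done.

Besides the shell and the picture viewer there is one more tool, called as a command line: name --argument value ..., lists and objects as JSON in quotes. move_arm: Moves the arm, as the interface text tells. Its arguments: {"type":"object","properties":{"targets":{"type":"array","items":{"type":"object","properties":{"claw":{"type":"number"},"slide":{"type":"array","items":{"type":"number"}},"twist":{"type":"array","items":{"type":"number"}}}}}},"required":["targets"]}

```bash
mkdir -p pics; cat > h.py <<'E'
import numpy as np, cv2
from workcell import manip as m
from scipy.spatial.transform import Rotation as R
def att(c):
    a=np.array(c["attitude"],float)
    return a if a.shape==(3,3) else R.from_rotvec(a).as_matrix()
def ray(cal,uv):
    K=np.array([[cal["fx"],0,cal["cx"]],[0,cal["fy"],cal["cy"]],[0,0,1]])
    p=cv2.undistortPoints(np.array(uv,float).reshape(-1,1,2),K,np.array(cal["D"],float)).reshape(-1,2)
    return np.c_[p,np.ones(len(p))]
def onz(cal,uv,z):   # pixels -> world points on plane z
    d=ray(cal,uv)@att(cal).T; o=np.array(cal["origin"],float)
    return o+d*((z-o[2])/d[:,2])[:,None]
def bydepth(cal,uv,dep):
    return (ray(cal,uv)*np.array(dep)[:,None])@att(cal).T+np.array(cal["origin"])
def save(name,fn,crop=None,s=1):
    im,d=m.get_image(name)
    o=im if crop is None else im[crop[1]:crop[3],crop[0]:crop[2]]
    cv2.imwrite("pics/"+fn,cv2.resize(o[:,:,::-1],None,fx=s,fy=s,interpolation=cv2.INTER_CUBIC))
    return im,d
E
python3 - <<'E'
from h import *
print(m.state())
ims=[]
for n in ["scene","side"]:
    im,d=save(n,n+"0.png",None,1.4); c=m.get_calibration(n); print(n,c)
    for l in ["socket_tower","button_top","brush","crumb_pan","lump_1","pan_floor"]:
        for r in m.spot_point(l,n)[:6]:
            z={"button_top":13}.get(l,0)
            print(n,l,round(r["p"],2),np.round(r["point"]),onz(c,r["point"],z)[0].round(1))
E
```

```text
{'t': 0.0, 'joint_pos': array([ 1.15920792e+00,  1.16486357e-01,  1.44231585e+00,  1.10203174e-05,
        1.58400200e+00, -3.77856124e-02]), 'joint_velocities': array([-0.00167625, -0.00166888, -0.00024287,  0.00114874, -0.00137331,
       -0.00066931]), 'tau': array([ 3.18689432e-03, -7.31988573e+01, -6.32493067e+01,  7.67954634e-05,
        6.22433232e-03,  2.85424505e-05]), 'tcp_pos': array([246.37626276, 628.1572952 , 194.13054305]), 'eef_rot': array([-5.83703045e-01, -3.08660465e+00,  1.85124520e-03]), 'force': array([ 0.2709784 , -0.38135647,  0.16024783]), 'wrist_torque': array([ 0.0132391 , -0.04063809,  0.01925856]), 'grasp_force': 0.0, 'width': 85.32733582741957}
scene {'fx': 544.6376654774352, 'fy': 544.6376654774352, 'cx': 279.23644014751864, 'cy': 211.81349432779945, 'D': array([0.0282563, 0.       , 0.       , 0.       , 0.       ]), 'origin': array([   7.89355749, -701.22530999,  921.28484044]), 'attitude': array([-2.27118215,  0.73139183, -0.29668644])}
scene button_top 0.48 [276. 250.] [451.1 -67.9  13. ]
scene brush 0.93 [351. 305.] [ 497.9 -266.6    0. ]
scene bru
[... 364 characters left out ...]
0.58 [215. 180.] [469.2 220.1   0. ]
side {'fx': 432.0942141260068, 'fy': 432.0942141260068, 'cx': 268.7326358583507, 'cy': 211.15689819935002, 'D': array([-0.0867394,  0.       ,  0.       ,  0.       ,  0.       ]), 'origin': array([ 523.48910544, -889.25405046,  474.41977002]), 'attitude': array([-2.03678318, -0.00525024,  0.01254174])}
side socket_tower 0.81 [274. 242.] [523.6 -94.6   0. ]
side button_top 0.6 [238. 232.] [446.5 -74.1  13. ]
side brush 0.6 [186. 297.] [ 369.5 -281.5    0. ]
side crumb_pan 0.97 [249. 188.] [456.4 198.1   0. ]
side lump_1 0.56 [280. 221.] [539.4   1.2   0. ]
side lump_1 0.41 [280. 237.] [537.4 -70.8   0. ]
side pan_floor 0.63 [250. 183.] [458.2 229.7   0. ]
```

View pics/scene0.png

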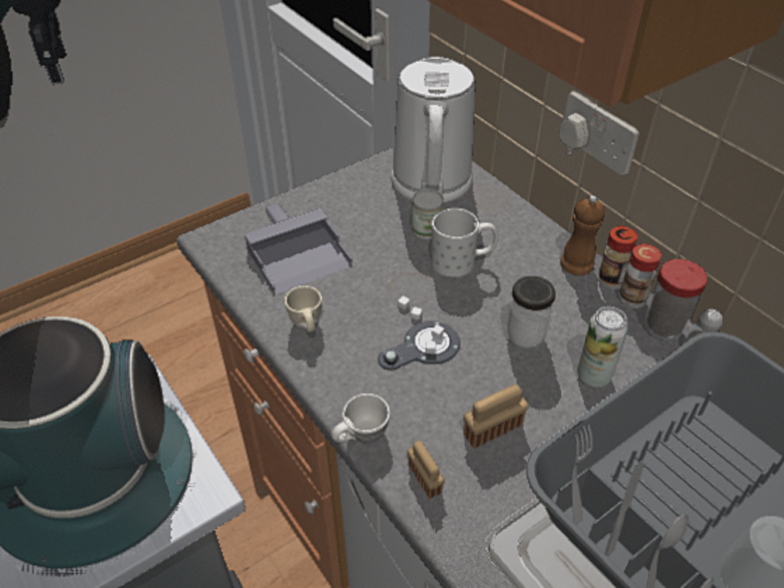

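View pics/side0.png

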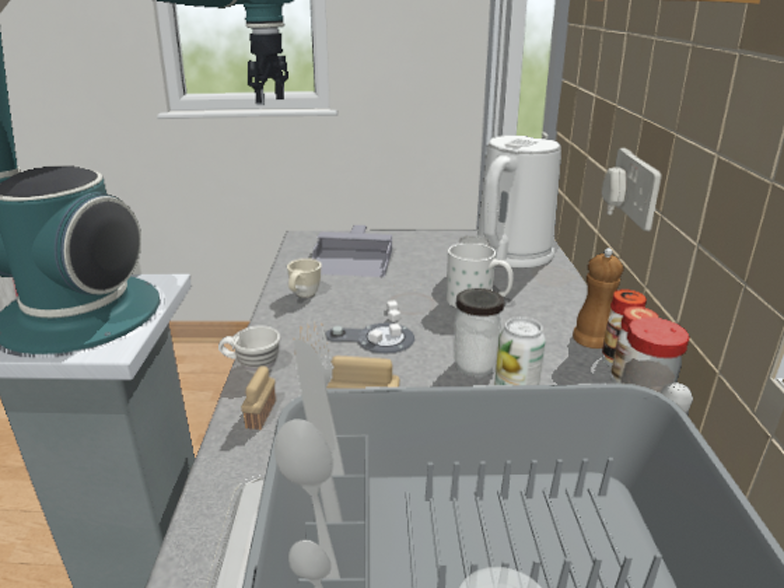

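Scene view: there are two brush-like things. One is at about (353,297) px and is the larger, 92 mm class. The other, at about (303,335), is smaller. The larger fits the listed brush. The lumps are at (289,217), (297,226), (313,237) and (307,249), the bezel is at (300,247), the button at (278,254) and the pan at (213,180). I'll confirm the brush in a crop and measure poses from depth.

```bash
python3 - <<'E'
from h import *
im,d=m.get_image("scene"); c=m.get_calibration("scene")
cv2.imwrite("pics/crop0.png",cv2.resize(im[200:370,250:450][:,:,::-1],None,fx=3.5,fy=3.5,interpolation=cv2.INTER_CUBIC))
v,u=np.mgrid[0:420,0:560]
uv=np.c_[u.ravel(),v.ravel()]; P=bydepth(c,uv,d.ravel()).reshape(420,560,3)
np.save("P.npy",P)
# table check
print("table",np.median(P[255:262,330:340,2]))
def rect(q,n):
    r=cv2.minAreaRect(q[:,:2].astype(np.float32)); print(n,len(q),np.round(r[0],1),np.round(r[1],1),round(r[2],1),"z",np.percentile(q[:,2],[5,50,95]).round(1))
for (u0,u1,v0,v1,n) in [(325,385,270,325,"big"),(285,322,310,360,"small")]:
    q=P[v0:v1,u0:u1].reshape(-1,3); q=q[d[v0:v1,u0:u1].ravel()>0]
    t=q[q[:,2]>74]; rect(t,n+" top"); 
    w=q[(q[:,2]>30)&(q[:,2]<115)]; rect(w,n+" all")
# lumps
q=P[205:262,270:330]; w=q[(q[...,2]>10)&(q[...,2]<30)]
import itertools
from scipy.cluster.hierarchy import fclusterdata
w=q[(q[...,2]>9)&(q[...,2]<30)]; k=fclusterdata(w,5,"distance")
for i in set(k):
    if (k==i).sum()>8: rect(w[k==i],"blob")
# pan
for r in m.silhouettes("crumb_pan","scene")[:1]:
    q=P[r["region"]&(d>0)]; rect(q[q[:,2]<60],"pan all"); rect(q[(q[:,2]<6)],"pan floor"); rect(q[q[:,2]>24],"pan high")
for l in ["sugar_jar","tall_mug","small_mug","striped_cup","drink_can","tin"]:
    for r in m.spot_point(l,"scene")[:2]: print(l,round(r["p"],2),np.round(r["point"]),onz(c,r["point"],0)[0].round())
for r in m.silhouettes("socket_tower","scene")[:1]:
    q=P[r["region"]&(d>0)]; rect(q,"tower"); 
for r in m.silhouettes("socket_head","scene")[:1]:
    q=P[r["region"]&(d>0)]; rect(q,"head"); 
E
```

```text
table 0.656710429815746
big top 326 [ 470.1 -307.4] [134.9  68.5] 56.3 z [ 75.1  79.  107.7]
big all 969 [ 468.7 -302.2] [134.4  89.9] 49.6 z [38.4 60.5 81.2]Traceback (most recent call last):
  File "<stdin>", line 13, in <module>
  File "<stdin>", line 10, in rect
    return _quantile_unchecked(
        a, q, axis, out, overwrite_input, method, keepdims, weights)
    return _ureduce(a,
                    func=_quantile_ureduce_func,
    ...<5 lines>...
                    overwrite_input=overwrite_input,
                    method=method)
    r = func(a, **kwargs)
    result = _quantile(arr,
                       quantiles=q,
    ...<2 lines>...
                       out=out,
                       weights=wgt)
    slices_having_nans = np.isnan(arr[-1, ...])
                                  ~~~^^^^^^^^^
IndexError: index -1 is out of bounds for axis 0 with size 0
```

View pics/crop0.png

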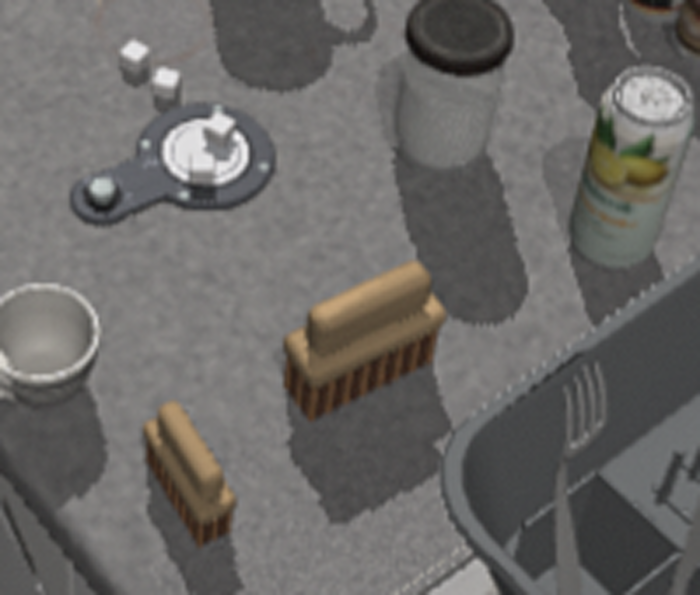

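The crop confirms it: the longer, taller brush at scene pixel (353,297) is the target, and the one at (303,335) is the small look-alike. The bezel has two lumps on its cap, at about (312,238) and (308,249).

```bash
python3 - <<'E'
from h import *
from scipy.cluster.hierarchy import fclusterdata
im,d=m.get_image("scene"); c=m.get_calibration("scene"); P=np.load("P.npy")
def rect(q,n):
    if len(q)<5: print(n,len(q)); return
    r=cv2.minAreaRect(q[:,:2].astype(np.float32)); print(n,len(q),np.round(r[0],1),np.round(r[1],1),round(r[2],1),"z",np.percentile(q[:,2],[5,50,95]).round(1))
for r in m.silhouettes("brush","scene")[:3]:
    q=P[r["region"]&(d>0)]; print(np.round(r["point"]),r["p"]); rect(q[abs(q[:,2]-79)<2.5],"ridge"); rect(q[abs(q[:,2]-50)<2],"back"); 
    t=q[abs(q[:,2]-79)<2.5][:,:2]
    if len(t)>5: e=np.linalg.eigh(np.cov(t.T))[1][:,1]; print("axis deg",np.degrees(np.arctan2(e[1],e[0])))
q=P[205:262,285:330]; w=q[(q[...,2]>9)&(q[...,2]<30)]; k=fclusterdata(w,5,"distance")
for i in set(k):
    if (k==i).sum()>8: rect(w[k==i],"blob")
for r in m.silhouettes("crumb_pan","scene")[:1]:
    q=P[r["region"]&(d>0)]; rect(q[q[:,2]<60],"pan all"); rect(q[(q[:,2]<6)],"pan floor"); rect(q[q[:,2]>24],"pan high")
for l in ["sugar_jar","tall_mug","small_mug","striped_cup","drink_can","tin"]:
    for r in m.spot_point(l,"scene")[:2]: print(l,round(r["p"],2),np.round(r["point"]),onz(c,r["point"],0)[0].round())
for l in ["socket_tower","socket_head"]:
  for r in m.silhouettes(l,"scene")[:1]:
    q=P[r["region"]&(d>0)]; rect(q[q[:,2]<9],l)
s=m.state(); print(R.from_rotvec(s["eef_rot"]).as_matrix().round(3), m.state()["t"])
w=m.get_calibration("wrist"); print(w["origin"],att(w).round(2),w["fx"])
E
```

```text
[355. 294.] 0.72
ridge 225 [ 495.  -270.4] [18.4 71.6] 82.1 z [77.1 79.  81. ]
back 196 [ 493.2 -276.7] [31.5 92.4] 75.1 z [48.2 50.1 51.7]
axis deg 173.85630111668263
[305. 335.] 0.69
ridge 0
back 26 [ 361.8 -277.7] [10.5 53.4] 2.6 z [48.4 50.3 51.6]
blob 44 [536.9   4.1] [18.7 17. ] 9.9 z [10.8 13.8 16.6]
blob 40 [540.4 -28.7] [16.7 15.8] 29.2 z [10.1 14.7 17.2]
blob 62 [ 511.8 -102.4] [18.5 15.4] 51.8 z [10.5 17.7 21.9]
blob 61 [540.  -83.4] [17.9 16.6] 17.7 z [10.1 17.6 22.7]
pan all 3058 [473.4 249. ] [221.4 169.3] 83.0 z [-0.3  4.1 37.6]
pan floor 2009 [473.9 249.2] [220.6 169.8] 83.6 z [-0.9  2.7  5.4]
pan high 723 [ 289.2 -203.8] [1131.5  160.8] 68.6 z [27.1 36.  39.6]
sugar_jar 0.97 [377. 242.] [ 656. -171.   -0.]
tall_mug 0.59 [332. 186.] [691.  31.   0.]
small_mug 0.58 [216. 232.] [380.  65.  -0.]
striped_cup 0.7 [258. 310.] [ 338. -166.    0.]
striped_cup 0.65 [305. 243.] [523. -80.   0.]
drink_can 0.85 [423. 272.] [ 679. -290.    0.]
tin 0.74 [304. 161.] [693. 147.   0.]
tin 0.57 [295. 224.] [540. -21.   0.]
socket_tower 1105 [506.5 -77. ] [ 91.5 136.6] 64.7 z [1.2 4.8 7.9]
socket_head 218 [526.8 -86.9] [52.3 52.4] 28.7 z [2.6 5.8 8.3]
[[-0.931  0.365  0.   ]
 [ 0.365  0.931  0.   ]
 [-0.     0.    -1.   ]] 1.3
[176.80388905 656.64126366 374.89865951] [[ 0.37  0.89  0.27]
 [ 0.93 -0.35 -0.11]
 [-0.    0.29 -0.96]] 291.2157452351204
```

Units first: turns go in shares of pi/2 rad. So -21.4 degrees / 90 = -0.2378.

move_arm --targets '[{"slide": [-0.055, -0.055, -0.007], "twist": [0, 0, -0.0333], "claw": 0.085}, {"slide": [-0.09, -0.09, -0.014], "twist": [0, 0, -0.0667], "claw": 0.085}, {"slide": [-0.13, -0.13, -0.021], "twist": [0, 0, -0.1], "claw": 0.085}, {"slide": [-0.17, -0.17, -0.028], "twist": [0, 0, -0.1333], "claw": 0.085}, {"slide": [-0.21, -0.21, -0.035], "twist": [0, 0, -0.1667], "claw": 0.085}, {"slide": [-0.25, -0.25, -0.042], "twist": [0, 0, -0.2], "claw": 0.085}, {"slide": [-0.29, -0.29, -0.05], "twist": [0, 0, -0.2378], "claw": 0.085}, {"slide": [-0.33, -0.33, -0.055], "twist": [0, 0, -0.2378], "claw": 0.085}]'

```text
t: 2.3
tcp_pos: [433.6, 199.0, 250.6]
eef_rot: [-0.001, 3.141, 0.001]
force: [0.1, 0.7, -0.6]
width: 84.7
grasp_force: 0.0
```

move_arm --targets '[{"slide": [-0.02, -0.05, 0], "twist": [0, 0, 0], "claw": 0.085}, {"slide": [-0.04, -0.1, 0], "twist": [0, 0, 0], "claw": 0.085}, {"slide": [-0.056, -0.139, 0], "twist": [0, 0, 0], "claw": 0.085}, {"slide": [-0.056, -0.139, 0], "twist": [0, 0, 0], "claw": 0.085}, {"slide": [-0.056, -0.139, 0], "twist": [0, 0, 0], "claw": 0.085}]'

```text
t: 2.92
tcp_pos: [489.0, 61.9, 249.9]
eef_rot: [-0.001, -3.142, -0.0]
force: [-0.5, 0.6, -0.1]
width: 85.0
grasp_force: 0.0
```

```bash
python3 - <<'E'
from h import *
c=m.get_calibration("wrist"); im,d=save("wrist","w1.png",None,1.4); print(m.state()["tcp_pos"],c["origin"])
v,u=np.mgrid[0:420,0:560]
P=bydepth(c,np.c_[u.ravel(),v.ravel()],d.ravel()).reshape(420,560,3); np.save("Pw.npy",P)
for l in ["socket_tower","socket_head","button_top","brush","crumb_pan","lump_1","pan_floor"]:
    for r in m.spot_point(l,"wrist")[:5]:
        z={"button_top":13,"lump_1":0,"pan_floor":2.5}.get(l,0)
        print(l,round(r["p"],2),np.round(r["point"]),onz(c,r["point"],z)[0].round(1))
def rect(q,n):
    if len(q)<5: print(n,len(q)); return
    r=cv2.minAreaRect(q[:,:2].astype(np.float32)); print(n,len(q),np.round(r[0],1),np.round(r[1],1),round(r[2],1),"z",np.percentile(q[:,2],[5,50,95]).round(1))
X,Y,Z=P[...,0],P[...,1],P[...,2]
s=(d>0)&(Y>60)&(Y<330)&(X>340)&(X<600)
rect(P[s&(Z>22)&(Z<45)&(Y>150)],"pan high"); rect(P[s&(Z>7)&(Z<45)&(Y>110)],"pan walls")
from scipy.cluster.hierarchy import fclusterdata
s=(d>0)&(X>420)&(X<600)&(Y>-140)&(Y<40)&(Z>9)&(Z<30)
w=P[s]; k=fclusterdata(w,5,"distance")
for i in set(k): rect(w[k==i],"blob")
E
```

```text
[488.94122385  62.29785815 250.01069939] [414.16114147  62.69939267 429.94536002]
socket_tower 0.63 [185. 201.] [525.4 -82.8   0. ]
socket_head 0.97 [184. 203.] [528.5 -86.1   0. ]
socket_head 0.3 [382. 154.] [454.5 211.    0. ]
socket_head 0.24 [111.  65.] [ 331.7 -169.1    0. ]
button_top 0.51 [179. 150.] [447.2 -80.5  13. ]
brush 0.82 [ 63. 184.] [ 498.  -272.2    0. ]
crumb_pan 0.73 [382. 157.] [459.2 211.4   0. ]
lump_1 0.71 [109.  65.] [ 331.5 -171.9    0. ]
lump_1 0.6 [224. 211.] [540.6 -24.6   0. ]
lump_1 0.49 [240. 207.] [535.1   1.    0. ]
lump_1 0.43 [173. 194.] [ 514.6 -101.5    0. ]
lump_1 0.43 [186. 213.] [543.6 -84.4   0. ]
pan_floor 0.56 [385. 160.] [462.3 215.6   2.5]
pan high 3415 [464.2 266.5] [128.5 150.6] 83.3 z [27.  36.4 37.9]
pan walls 3798 [461.2 241.5] [178.9 150.8] 82.9 z [12.4 36.3 37.8]
blob 104 [450.  -76.3] [14.5 14.2] 87.2 z [11.7 13.9 15.2]
blob 110 [538.9 -26.5] [15.9 15.9] 34.3 z [11.3 14.8 16. ]
blob 116 [536.7   5.3] [16.  16.2] 15.1 z [11.6 14.8 16.2]
blob 137 [539.1 -81.1] [15.5 16.7] 17.8 z [11.2 19.5 21. ]
blob 148 [510.2 -99.9] [16.6 15.6] 47.1 z [10.6 19.4 21.3]
blob 1
blob 1
```

View pics/w1.png

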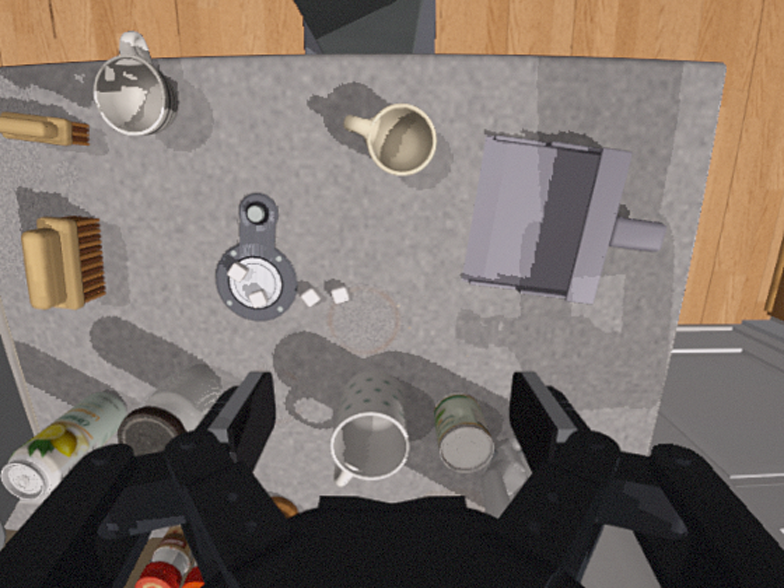

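The wrist view shows the pan mouth edge running from (348,98) to (332,198) px and the bezel centred at (183,201). The button is at (182,152), lumps 3 and 4 are at (243,211) and (222,213), and the brush is at (46,187). Next I go above the brush.

Converted, 8 degrees / 90 = 0.0889.

move_arm --targets '[{"slide": [0, -0.055, 0.008], "twist": [0, 0, 0.0222], "claw": 0.085}, {"slide": [-0.002, -0.11, 0.016], "twist": [0, 0, 0.0444], "claw": 0.085}, {"slide": [-0.004, -0.165, 0.025], "twist": [0, 0, 0.0667], "claw": 0.085}, {"slide": [-0.006, -0.22, 0.035], "twist": [0, 0, 0.0889], "claw": 0.085}, {"slide": [-0.007, -0.275, 0.045], "twist": [0, 0, 0.0889], "claw": 0.085}, {"slide": [-0.007, -0.33, 0.05], "twist": [0, 0, 0.0889], "claw": 0.085}, {"slide": [-0.007, -0.333, 0.05], "twist": [0, 0, 0.0889], "claw": 0.085}, {"slide": [-0.007, -0.333, 0.05], "twist": [0, 0, 0.0889], "claw": 0.085}]'

```text
t: 4.32
tcp_pos: [496.1, -271.1, 199.8]
eef_rot: [-0.22, -3.134, -0.001]
force: [0.3, 1.0, 0.4]
width: 84.8
grasp_force: 0.0
```

```bash
python3 - <<'E'
from h import *
c=m.get_calibration("wrist"); im,d=save("wrist","w2.png",None,1.4); s=m.state(); print(s["tcp_pos"],R.from_rotvec(s["eef_rot"]).as_matrix().round(3))
v,u=np.mgrid[0:420,0:560]
P=bydepth(c,np.c_[u.ravel(),v.ravel()],d.ravel()).reshape(420,560,3)
def rect(q,n):
    if len(q)<5: print(n,len(q)); return
    r=cv2.minAreaRect(q[:,:2].astype(np.float32)); print(n,len(q),np.round(r[0],1),np.round(r[1],1),round(r[2],1),"z",np.percentile(q[:,2],[5,50,95]).round(1))
X,Y,Z=P[...,0],P[...,1],P[...,2]
b=(d>0)&(X>430)&(X<570)&(Y>-330)&(Y<-210)
for z in (79,50): 
    q=P[b&(abs(Z-z)<4)]; rect(q,z)
    if len(q)>5: e=np.linalg.eigh(np.cov(q[:,:2].T))[1][:,1]; print(np.degrees(np.arctan2(e[1],e[0])))
E
```

```text
[ 496.21225024 -270.61590644  200.08726479] [[-0.99   0.139  0.   ]
 [ 0.139  0.99   0.   ]
 [-0.     0.    -1.   ]]
79 1109 [ 494.4 -269.2] [19.  72.7] 82.5 z [76.2 79.1 80.8]
173.07808367010148
50 965 [ 494.2 -269.6] [33.4 90.1] 82.7 z [47.2 50.3 51.8]
173.04437216736096
```

Converted, -1 degrees / 90 = -0.0111.

move_arm --targets '[{"slide": [0.002, 0.001, 0.05], "twist": [0, 0, -0.0111], "claw": 0.085}, {"slide": [0.002, 0.001, 0.1], "twist": [0, 0, -0.0111], "claw": 0.085}, {"slide": [0.002, 0.001, 0.13], "twist": [0, 0, -0.0111], "claw": 0.06}, {"slide": [0.002, 0.001, 0.144], "twist": [0, 0, -0.0111], "claw": 0.04}, {"slide": [0.002, 0.001, 0.144], "twist": [0, 0, -0.0111], "claw": 0.01}, {"slide": [0.002, 0.001, 0.144], "twist": [0, 0, -0.0111], "claw": 0.01}, {"slide": [0.002, 0.001, 0.144], "twist": [0, 0, -0.0111], "claw": 0.01}, {"slide": [0.002, 0.001, 0.144], "twist": [0, 0, -0.0111], "claw": 0.01}]'

```text
t: 5.38
tcp_pos: [494.5, -270.2, 56.6]
eef_rot: [0.192, 3.135, -0.001]
force: [0.6, -0.7, 0.0]
width: 10.1
grasp_force: 0.0
```

```bash
python3 - <<'E'
from h import *
im,d=m.get_image("wrist"); im2,_=m.get_image("scene"); print(m.state()["width"],m.state()["grasp_force"])
a=cv2.resize(im,(400,300)); b=cv2.resize(im2[220:360,280:467],(400,300),interpolation=cv2.INTER_CUBIC)
cv2.imwrite("pics/g1.png",np.hstack([a,b])[:,:,::-1])
E
```

```text
10.027672439168574 0.0
```

View pics/g1.png

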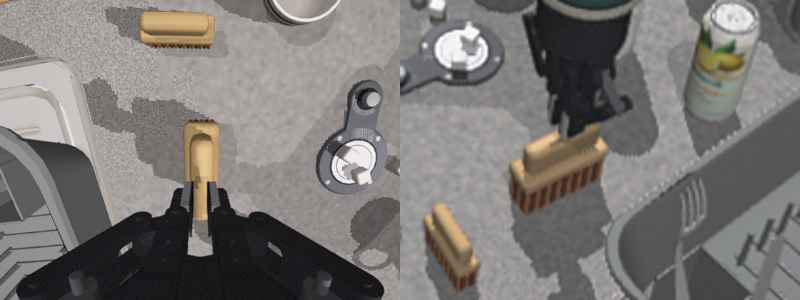

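```bash
python3 - <<'E'
from h import *
im,d=m.get_image("scene"); c=m.get_calibration("scene"); ims,_=m.get_image("wrist"); cw=m.get_calibration("wrist")
def px(c,p):
    A=att(c).T; K=np.array([[c["fx"],0,c["cx"]],[0,c["fy"],c["cy"]],[0,0,1]])
    return cv2.projectPoints(np.array(p,float).reshape(-1,1,3),cv2.Rodrigues(A)[0],-A@np.array(c["origin"]),K,np.array(c["D"]))[0].reshape(-1,2).round()
pts=[[494.5,-270,57],[494.5,-270,79],[494.5,-270,90]]
print("scene",px(c,pts)); print("wrist",px(cw,pts))
a=cv2.resize(im[240:330,310:430],(400,300),interpolation=cv2.INTER_CUBIC); b=cv2.resize(ims[150:330,160:400],(400,300),interpolation=cv2.INTER_CUBIC)
cv2.imwrite("pics/g2.png",np.hstack([a,b])[:,:,::-1]); print(m.state()["force"])
E
```

```text
scene [[354. 290.]
 [355. 283.]
 [356. 280.]]
wrist [[279. 243.]
 [279. 258.]
 [279. 266.]]
[ 0.48764163 -0.18316105  0.00538848]
```

View pics/g2.png

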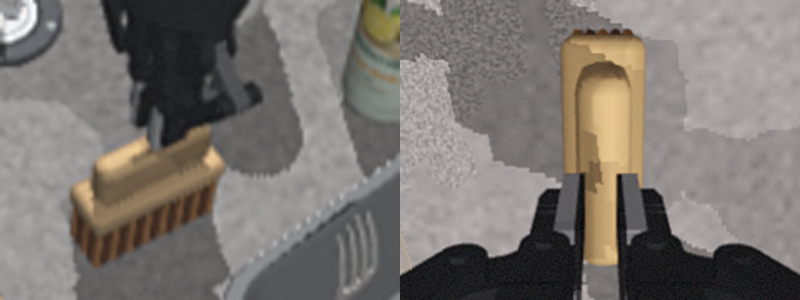

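The pads sit around the ridge, but the width equals the commanded 10 mm with no grip force. I'll measure pad heights and close fully.

```bash
python3 - <<'E'
from h import *
im,d=m.get_image("wrist"); c=m.get_calibration("wrist")
for v in range(225,320,8):
    uv=[(u,v) for u in range(255,305,4)]; P=bydepth(c,uv,[d[v,u] for u,v in uv]); 
    print(v,[tuple(p.round().astype(int).tolist()) for p in P][::1])
E
```

```text
225 [(499, -292, 1), (482, -282, 51), (482, -280, 51), (474, -275, 77), (473, -272, 79), (474, -270, 79), (474, -268, 80), (474, -265, 79), (474, -263, 80), (475, -261, 79), (476, -259, 78), (485, -256, 51), (486, -253, 50)]
233 [(505, -293, 2), (489, -283, 49), (489, -281, 50), (479, -275, 77), (479, -273, 79), (479, -271, 79), (478, -268, 80), (479, -266, 81), (479, -264, 81), (480, -261, 79), (480, -259, 79), (491, -256, 50), (492, -253, 50)]
241 [(513, -294, 1), (494, -284, 50), (494, -281, 51), (484, -276, 77), (483, -273, 79), (483, -271, 79), (484, -269, 79), (484, -267, 80), (484, -264, 80), (485, -262, 79), (485, -260, 78), (497, -257, 51), (498, -254, 49)]
249 [(521, -295, 0), (500, -285, 49), (500, -282, 50), (489, -277, 76), (488, -274, 79), (488, -272, 80), (488, -269, 80), (489, -267, 80), (489, -265, 79), (490, -262, 78), (491, -260, 78), (503, -257, 52), (504, -255, 49)]
257 [(528, -296, 2), (483, -279, 100), (483, -277, 101), (483, -275, 101), (494, -275, 79), (493, -272, 80), (494, -270, 80), (494, -268, 80), (494, -265, 80), (484, -263, 101), (485, -261, 100), (485
[... 963 characters left out ...]
1)]
297 [(481, -277, 140), (482, -276, 139), (486, -275, 132), (486, -274, 132), (521, -278, 79), (521, -276, 79), (520, -273, 80), (521, -271, 80), (521, -268, 80), (491, -264, 127), (489, -262, 130), (484, -261, 139), (484, -259, 139)]
305 [(482, -277, 143), (482, -276, 144), (487, -275, 136), (491, -275, 131), (528, -279, 77), (526, -277, 80), (526, -274, 80), (527, -272, 80), (528, -269, 79), (495, -265, 126), (492, -263, 131), (484, -261, 143), (483, -260, 145)]
313 [(481, -277, 149), (482, -275, 149), (491, -276, 136), (496, -275, 130), (588, -290, 1), (588, -286, 1), (589, -282, 0), (589, -279, 1), (590, -275, 1), (498, -265, 128), (497, -263, 130), (484, -261, 147), (484, -260, 149)]
```

move_arm --targets '[{"slide": [0, 0, 0], "twist": [0, 0, 0], "claw": 0.0}, {"slide": [0, 0, 0], "twist": [0, 0, 0], "claw": 0.0}, {"slide": [0, 0, 0], "twist": [0, 0, 0], "claw": 0.0}]'

```text
t: 6.0
tcp_pos: [494.2, -270.1, 55.9]
eef_rot: [-0.192, -3.136, -0.0]
force: [-0.4, -0.2, 0.1]
width: 0.3
grasp_force: 0.0
```

Depth shows the fingertips really end at z≈98, about 41 mm above the reported TCP height, so the pads closed above the ridge. I'll open, go down 42 mm and close again.

move_arm --targets '[{"slide": [0, 0, 0], "twist": [0, 0, 0], "claw": 0.06}, {"slide": [0, 0, 0], "twist": [0, 0, 0], "claw": 0.06}, {"slide": [0, 0, 0], "twist": [0, 0, 0], "claw": 0.06}, {"slide": [0, 0, 0.015], "twist": [0, 0, 0], "claw": 0.06}, {"slide": [0, 0, 0.03], "twist": [0, 0, 0], "claw": 0.06}, {"slide": [0, 0, 0.041], "twist": [0, 0, 0], "claw": 0.06}, {"slide": [0, 0, 0.041], "twist": [0, 0, 0], "claw": 0.06}]'

```text
t: 6.88
tcp_pos: [493.7, -269.7, 13.5]
eef_rot: [-0.192, -3.134, -0.001]
force: [-0.0, -0.8, 0.4]
width: 60.1
grasp_force: 0.0
```

```bash
python3 - <<'E'
from h import *
im,d=m.get_image("wrist"); c=m.get_calibration("wrist"); s=m.state(); print(s["tcp_pos"],s["force"],s["width"])
v,u=np.mgrid[150:420,150:410]
P=bydepth(c,np.c_[u.ravel(),v.ravel()],d[150:420,150:410].ravel())
t=s["tcp_pos"]; q=P[(abs(P[:,0]-t[0]+11)<4)&(abs(P[:,1]-t[1])<45)&(P[:,2]>20)&(P[:,2]<150)]
for a,b in ((-45,-22),(-22,-12),(-12,12),(12,22),(22,45)):
    w=q[(q[:,1]-t[1]>a)&(q[:,1]-t[1]<b)][:,2]; print(a,b,len(w),np.percentile(w,[0,2,10,50]).round() if len(w) else "")
E
```

```text
[ 494.02806808 -269.98003906   14.43314957] [ 0.12801641 -0.1649229   0.24591587] 60.203323593311104
-45 -22 2035 [57. 63. 69. 94.]
-22 -12 209 [ 46.  47.  50. 128.]
-12 12 6147 [ 50.  77.  81. 136.]
12 22 1364 [ 47.  50.  75. 134.]
22 45 3362 [ 66.  94. 105. 129.]
```

move_arm --targets '[{"slide": [0, 0, 0], "twist": [0, 0, 0], "claw": 0.0}, {"slide": [0, 0, 0], "twist": [0, 0, 0], "claw": 0.0}, {"slide": [0, 0, 0], "twist": [0, 0, 0], "claw": 0.0}, {"slide": [0, 0, 0], "twist": [0, 0, 0], "claw": 0.0}, {"slide": [0, 0, 0], "twist": [0, 0, 0], "claw": 0.0}]'

```text
t: 7.55
tcp_pos: [494.5, -270.3, 15.5]
eef_rot: [0.192, 3.135, -0.001]
force: [-1.3, 0.7, 5.0]
width: 19.1
grasp_force: 59.2
```

Converted, -16 degrees / 90 = -0.1778.

move_arm --targets '[{"slide": [0, 0, -0.02], "twist": [0, 0, 0], "claw": 0.0}, {"slide": [-0.002, 0.01, -0.035], "twist": [0, 0, -0.0333], "claw": 0.0}, {"slide": [-0.01, 0.045, -0.035], "twist": [0, 0, -0.0889], "claw": 0.0}, {"slide": [-0.02, 0.08, -0.03], "twist": [0, 0, -0.1333], "claw": 0.0}, {"slide": [-0.029, 0.114, -0.02], "twist": [0, 0, -0.1778], "claw": 0.0}, {"slide": [-0.029, 0.114, -0.012], "twist": [0, 0, -0.1778], "claw": 0.0}, {"slide": [-0.029, 0.114, -0.006], "twist": [0, 0, -0.1778], "claw": 0.0}, {"slide": [-0.029, 0.114, -0.006], "twist": [0, 0, -0.1778], "claw": 0.0}]'

```text
t: 8.55
tcp_pos: [536.6, -160.9, 20.8]
eef_rot: [0.245, -3.132, -0.0]
force: [-0.1, -0.3, -0.7]
width: 18.9
grasp_force: 59.2
```

```bash
python3 - <<'E'
from h import *
im,d=m.get_image("side"); a=im[150:300,180:380]
im2,_=m.get_image("wrist")
cv2.imwrite("pics/s1.png",np.hstack([cv2.resize(a,(400,300),interpolation=cv2.INTER_CUBIC),cv2.resize(im2,(400,300))])[:,:,::-1])
s=m.state(); print(s["tcp_pos"],s["width"],s["grasp_force"],R.from_rotvec(s["eef_rot"]).as_matrix().round(3))
E
```

```text
[ 536.90410618 -161.05984272   21.30107726] 19.18230933884228 59.19032692909241 [[-0.988 -0.155  0.   ]
 [-0.155  0.988 -0.   ]
 [-0.    -0.    -1.   ]]
```

View pics/s1.png

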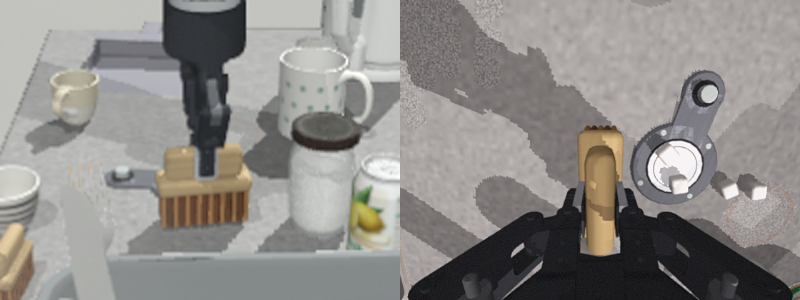

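move_arm --targets '[{"slide": [0, 0.012, 0], "twist": [0, 0, 0], "claw": 0.0}, {"slide": [0, 0.024, 0], "twist": [0, 0, 0], "claw": 0.0}, {"slide": [0, 0.036, 0], "twist": [0, 0, 0], "claw": 0.0}, {"slide": [0, 0.048, 0], "twist": [0, 0, 0], "claw": 0.0}, {"slide": [0, 0.06, 0], "twist": [0, 0, 0], "claw": 0.0}, {"slide": [0, 0.072, 0], "twist": [0, 0, 0], "claw": 0.0}, {"slide": [0, 0.084, 0], "twist": [0, 0, 0], "claw": 0.0}, {"slide": [0, 0.094, 0], "twist": [0, 0, 0], "claw": 0.0}]'

```text
t: 9.65
tcp_pos: [522.1, -66.8, 20.9]
eef_rot: [0.246, -3.132, 0.0]
force: [0.5, -1.5, -1.0]
width: 18.9
grasp_force: 59.2
```

```bash
cat > lumps.py <<'E'
from h import *
from scipy.cluster.hierarchy import fclusterdata
s=m.state(); print(s["tcp_pos"].round(1),s["force"].round(1),s["width"])
for cam in ("scene","wrist","side"):
    c=m.get_calibration(cam); im,d=m.get_image(cam)
    hsv=cv2.cvtColor(im,cv2.COLOR_RGB2HSV)
    v,u=np.mgrid[0:420,0:560]; P=bydepth(c,np.c_[u.ravel(),v.ravel()],d.ravel()).reshape(420,560,3)
    X,Y,Z=P[...,0],P[...,1],P[...,2]
    k=(d>0)&(hsv[...,1]<40)&(hsv[...,2]>175)&(Z>8)&(Z<26)&(X>380)&(X<600)&(Y>-160)&(Y<290)
    w=P[k]
    if len(w)<5: print(cam,len(w)); continue
    l=fclusterdata(w,5,"distance")
    print(cam,[((l==i).sum(),np.round((w[l==i].min(0)+w[l==i].max(0))/2).tolist()) for i in set(l) if (l==i).sum()>6])
E
python3 lumps.py
```

```text
[522.1 -66.8  20.9] [ 0.5 -1.5 -1. ] 18.933341004922767
scene [(np.int64(27), [452.0, -78.0, 14.0]), (np.int64(27), [537.0, 5.0, 14.0])]
wrist [(np.int64(468), [451.0, -77.0, 14.0]), (np.int64(421), [507.0, -39.0, 16.0]), (np.int64(350), [536.0, 6.0, 15.0]), (np.int64(551), [537.0, -27.0, 16.0])]
side [(np.int64(13), [386.0, 41.0, 23.0]), (np.int64(19), [452.0, -80.0, 11.0])]
```

Converted, -5.5 degrees / 90 = -0.0611.

move_arm --targets '[{"slide": [0, 0.013, 0], "twist": [0, 0, -0.0111], "claw": 0.0}, {"slide": [0, 0.026, 0], "twist": [0, 0, -0.0222], "claw": 0.0}, {"slide": [0, 0.04, 0], "twist": [0, 0, -0.0333], "claw": 0.0}, {"slide": [0.001, 0.053, 0], "twist": [0, 0, -0.0444], "claw": 0.0}, {"slide": [0.002, 0.067, 0.001], "twist": [0, 0, -0.0556], "claw": 0.0}, {"slide": [0.0035, 0.08, 0.003], "twist": [0, 0, -0.0611], "claw": 0.0}, {"slide": [0.0045, 0.094, 0.003], "twist": [0, 0, -0.0667], "claw": 0.0}, {"slide": [0.0055, 0.107, 0.003], "twist": [0, 0, -0.0778], "claw": 0.0}]'

```text
t: 10.8
tcp_pos: [499.9, 38.1, 17.9]
eef_rot: [0.438, -3.111, -0.0]
force: [-0.1, -0.2, -2.1]
width: 19.2
grasp_force: 59.2
```

```bash
python3 lumps.py
```

```text
[499.9  38.1  17.9] [-0.1 -0.2 -2.1] 19.17039907459323
scene []
wrist [(np.int64(227), [503.0, 68.0, 14.0]), (np.int64(329), [484.0, 62.0, 14.0]), (np.int64(41), [528.0, 181.0, 13.0])]
side [(np.int64(15), [554.0, 54.0, 12.0]), (np.int64(10), [386.0, 41.0, 23.0])]
```

```bash
python3 - <<'E'
from h import *
im,d=m.get_image("wrist"); im2,_=m.get_image("side")
cv2.imwrite("pics/s2.png",np.hstack([cv2.resize(im[60:360,80:480],(400,300)),cv2.resize(im2[130:280,180:380],(400,300),interpolation=cv2.INTER_CUBIC)])[:,:,::-1])
E
```

```text
(no output)
```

View pics/s2.png

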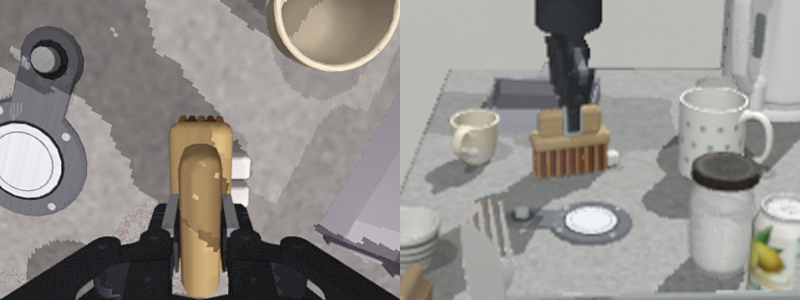

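Only three lumps are well inside the brush's width. One peeks past its right end, at side pixel (286,208). I'll bring the three in first and then return for the fourth.

move_arm --targets '[{"slide": [0.001, 0.0135, 0], "twist": [0, 0, 0], "claw": 0.0}, {"slide": [0.002, 0.027, 0], "twist": [0, 0, 0], "claw": 0.0}, {"slide": [0.003, 0.041, 0], "twist": [0, 0, 0], "claw": 0.0}, {"slide": [0.004, 0.054, 0], "twist": [0, 0, 0], "claw": 0.0}, {"slide": [0.005, 0.067, 0], "twist": [0, 0, 0], "claw": 0.0}, {"slide": [0.006, 0.081, -0.001], "twist": [0, 0, 0], "claw": 0.0}, {"slide": [0.007, 0.095, -0.002], "twist": [0, 0, 0], "claw": 0.0}, {"slide": [0.0075, 0.108, -0.003], "twist": [0, 0, 0], "claw": 0.0}]'

```text
t: 12.05
tcp_pos: [462.9, 139.8, 21.0]
eef_rot: [-0.437, 3.111, -0.0]
force: [-0.2, 0.3, -1.3]
width: 19.0
grasp_force: 59.2
```

```bash
python3 lumps.py; python3 - <<'E'
from h import *
im,d=m.get_image("wrist"); im2,_=m.get_image("side")
cv2.imwrite("pics/s3.png",np.hstack([cv2.resize(im[60:360,80:480],(400,300)),cv2.resize(im2[130:280,180:380],(400,300),interpolation=cv2.INTER_CUBIC)])[:,:,::-1])
E
```

```text
[462.9 139.8  21. ] [-0.2  0.3 -1.3] 18.99424461638507
scene [(np.int64(29), [551.0, 57.0, 15.0]), (np.int64(24), [452.0, -77.0, 13.0])]
wrist [(np.int64(251), [549.0, 58.0, 14.0]), (np.int64(78), [381.0, 183.0, 13.0]), (np.int64(596), [456.0, 167.0, 16.0])]
side [(np.int64(23), [551.0, 55.0, 11.0]), (np.int64(17), [452.0, -77.0, 10.0])]
```

View pics/s3.png

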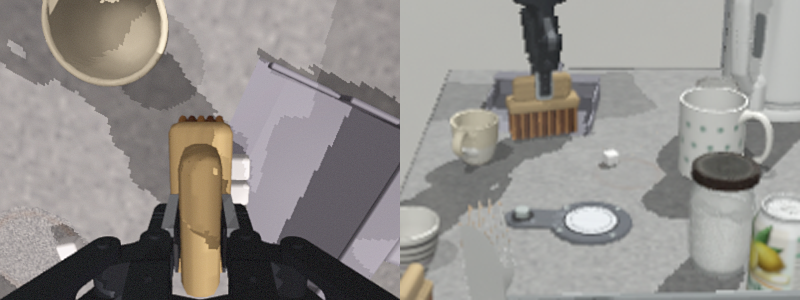

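Converted, 8 degrees / 90 = 0.0889.

move_arm --targets '[{"slide": [-0.001, 0.01, 0], "twist": [0, 0, 0.0111], "claw": 0.0}, {"slide": [-0.002, 0.02, 0], "twist": [0, 0, 0.0222], "claw": 0.0}, {"slide": [-0.004, 0.03, 0], "twist": [0, 0, 0.0444], "claw": 0.0}, {"slide": [-0.006, 0.04, 0], "twist": [0, 0, 0.0667], "claw": 0.0}, {"slide": [-0.008, 0.052, 0], "twist": [0, 0, 0.0889], "claw": 0.0}, {"slide": [-0.008, 0.052, 0], "twist": [0, 0, 0.0889], "claw": 0.0}, {"slide": [-0.008, 0.05, -0.02], "twist": [0, 0, 0.0889], "claw": 0.0}, {"slide": [-0.008, 0.05, -0.05], "twist": [0, 0, 0.0889], "claw": 0.0}]'

```text
t: 13.3
tcp_pos: [457.0, 188.4, 72.1]
eef_rot: [0.219, -3.133, 0.001]
force: [0.1, 0.2, -2.0]
width: 19.0
grasp_force: 59.2
```

```bash
python3 lumps.py; python3 -c "
from h import *; print(R.from_rotvec(m.state()['eef_rot']).as_matrix().round(3))"
```

```text
[457.  188.4  72.1] [ 0.1  0.2 -2. ] 18.960375543989148
scene [(np.int64(29), [551.0, 57.0, 15.0]), (np.int64(23), [452.0, -78.0, 14.0]), (np.int64(8), [505.0, -87.0, 9.0])]
wrist [(np.int64(232), [550.0, 59.0, 15.0]), (np.int64(380), [462.0, 221.0, 17.0]), (np.int64(68), [382.0, 192.0, 13.0])]
side [(np.int64(23), [550.0, 56.0, 11.0]), (np.int64(8), [481.0, 215.0, 14.0]), (np.int64(11), [447.0, 213.0, 14.0]), (np.int64(11), [464.0, 214.0, 13.0]), (np.int64(16), [452.0, -78.0, 11.0])]
[[-0.99  -0.139  0.004]
 [-0.139  0.99   0.001]
 [-0.004  0.001 -1.   ]]
```

Three lumps are in the pan at y≈0 in its frame. The fourth lies at (550,57), so I'll move the brush behind it, turned to 55°.

Converted, -47 degrees / 90 = -0.5222.

move_arm --targets '[{"slide": [-0.013, -0.021, -0.005], "twist": [0, 0, -0.0667], "claw": 0.0}, {"slide": [-0.027, -0.044, -0.005], "twist": [0, 0, -0.1333], "claw": 0.0}, {"slide": [-0.042, -0.068, -0.005], "twist": [0, 0, -0.2], "claw": 0.0}, {"slide": [-0.057, -0.093, -0.005], "twist": [0, 0, -0.2667], "claw": 0.0}, {"slide": [-0.072, -0.118, -0.005], "twist": [0, 0, -0.3333], "claw": 0.0}, {"slide": [-0.087, -0.144, -0.005], "twist": [0, 0, -0.4], "claw": 0.0}, {"slide": [-0.103, -0.17, -0.005], "twist": [0, 0, -0.4667], "claw": 0.0}, {"slide": [-0.103, -0.17, -0.005], "twist": [0, 0, -0.5222], "claw": 0.0}]'

```text
t: 14.45
tcp_pos: [583.2, 33.2, 75.2]
eef_rot: [1.452, -2.785, -0.0]
force: [-0.3, 0.1, -2.0]
width: 18.9
grasp_force: 59.2
```

```bash
python3 -c "
from h import *; s=m.state(); print(s['tcp_pos'],s['joint_pos'].round(2),R.from_rotvec(s['eef_rot']).as_matrix().round(3))"
```

```text
[583.16965011  33.24092249  75.1752597 ] [ 0.01 -0.02  1.78 -0.    1.38 -2.52] [[-0.573 -0.82  -0.001]
 [-0.82   0.573 -0.   ]
 [ 0.001  0.001 -1.   ]]
```

move_arm --targets '[{"slide": [0, 0, 0.03], "twist": [0, 0, 0], "claw": 0.0}, {"slide": [0, 0, 0.05], "twist": [0, 0, 0], "claw": 0.0}, {"slide": [0, 0, 0.057], "twist": [0, 0, 0], "claw": 0.0}, {"slide": [0, 0.012, 0.057], "twist": [0, 0, 0], "claw": 0.0}, {"slide": [0, 0.024, 0.057], "twist": [0, 0, 0], "claw": 0.0}, {"slide": [0, 0.036, 0.057], "twist": [0, 0, 0], "claw": 0.0}, {"slide": [0, 0.048, 0.057], "twist": [0, 0, 0], "claw": 0.0}, {"slide": [0, 0.06, 0.057], "twist": [0, 0, 0], "claw": 0.0}]'

```text
t: 15.45
tcp_pos: [532.9, 70.2, 19.2]
eef_rot: [-1.45, 2.786, -0.0]
force: [-0.7, 0.2, -1.5]
width: 19.2
grasp_force: 59.3
```

move_arm --targets '[{"slide": [0, 0.012, 0], "twist": [0, 0, 0], "claw": 0.0}, {"slide": [0, 0.024, 0], "twist": [0, 0, 0], "claw": 0.0}, {"slide": [0, 0.036, 0], "twist": [0, 0, 0], "claw": 0.0}, {"slide": [0, 0.046, 0], "twist": [0, 0, 0], "claw": 0.0}, {"slide": [0, 0.046, 0], "twist": [0, 0, 0], "claw": 0.0}, {"slide": [0, 0.04, -0.03], "twist": [0, 0, 0], "claw": 0.0}, {"slide": [0, 0.035, -0.05], "twist": [0, 0, 0], "claw": 0.0}]'

```text
t: 16.32
tcp_pos: [505.6, 89.5, 70.3]
eef_rot: [-1.45, 2.786, -0.001]
force: [-0.3, -0.1, -1.9]
width: 19.1
grasp_force: 59.2
```

```bash
python3 lumps.py
```

```text
[505.6  89.5  70.3] [-0.3 -0.1 -1.9] 19.051114938552953
scene [(np.int64(12), [536.0, -93.0, 9.0]), (np.int64(60), [464.0, 215.0, 16.0]), (np.int64(29), [476.0, 106.0, 15.0])]
wrist [(np.int64(299), [474.0, 109.0, 14.0]), (np.int64(412), [455.0, 216.0, 17.0])]
side [(np.int64(9), [385.0, 42.0, 23.0]), (np.int64(20), [475.0, 104.0, 11.0]), (np.int64(16), [448.0, 213.0, 13.0])]
```

Converted, 52 degrees / 90 = 0.5778.

move_arm --targets '[{"slide": [0.01, 0.005, 0], "twist": [0, 0, 0.1], "claw": 0.0}, {"slide": [0.02, 0.009, 0], "twist": [0, 0, 0.2], "claw": 0.0}, {"slide": [0.03, 0.013, 0], "twist": [0, 0, 0.3], "claw": 0.0}, {"slide": [0.034, 0.0147, 0], "twist": [0, 0, 0.4], "claw": 0.0}, {"slide": [0.034, 0.0147, 0], "twist": [0, 0, 0.5], "claw": 0.0}, {"slide": [0.034, 0.0147, 0.01], "twist": [0, 0, 0.5778], "claw": 0.0}, {"slide": [0.034, 0.0147, 0.04], "twist": [0, 0, 0.5778], "claw": 0.0}, {"slide": [0.034, 0.0147, 0.052], "twist": [0, 0, 0.5778], "claw": 0.0}]'

```text
t: 17.48
tcp_pos: [472.0, 70.4, 14.8]
eef_rot: [0.082, -3.137, -0.0]
force: [-32.4, 15.0, 93.9]
width: 19.2
grasp_force: 74.5
```

move_arm --targets '[{"slide": [0, 0.013, 0], "twist": [0, 0, 0], "claw": 0.0}, {"slide": [0, 0.026, 0], "twist": [0, 0, 0], "claw": 0.0}, {"slide": [0, 0.039, -0.001], "twist": [0, 0, 0], "claw": 0.0}, {"slide": [0, 0.052, -0.003], "twist": [0, 0, 0], "claw": 0.0}, {"slide": [0, 0.065, -0.003], "twist": [0, 0, 0], "claw": 0.0}, {"slide": [0, 0.078, -0.003], "twist": [0, 0, 0], "claw": 0.0}, {"slide": [0, 0.09, -0.003], "twist": [0, 0, 0], "claw": 0.0}, {"slide": [0, 0.1, -0.003], "twist": [0, 0, 0], "claw": 0.0}]'

```text
t: 18.48
tcp_pos: [468.1, 170.9, 19.9]
eef_rot: [0.082, -3.14, 0.0]
force: [-0.0, 0.2, -1.6]
width: 18.9
grasp_force: 61.0
```

```bash
python3 lumps.py
```

```text
[468.1 170.9  19.9] [-0.   0.2 -1.6] 18.929694242816566
scene [(np.int64(24), [451.0, -78.0, 14.0])]
wrist [(np.int64(169), [382.0, 191.0, 13.0]), (np.int64(300), [465.0, 198.0, 17.0]), (np.int64(1333), [462.0, 218.0, 16.0])]
side [(np.int64(16), [452.0, -78.0, 11.0])]
```

move_arm --targets '[{"slide": [0, -0.002, -0.02], "twist": [0, 0, 0], "claw": 0.0}, {"slide": [0, -0.004, -0.045], "twist": [0, 0, 0], "claw": 0.0}, {"slide": [-0.008, -0.04, -0.045], "twist": [0, 0, 0], "claw": 0.0}, {"slide": [-0.018, -0.08, -0.045], "twist": [0, 0, 0], "claw": 0.0}, {"slide": [-0.026, -0.112, -0.045], "twist": [0, 0, 0], "claw": 0.0}, {"slide": [-0.026, -0.112, -0.045], "twist": [0, 0, 0], "claw": 0.0}, {"slide": [-0.026, -0.112, -0.03], "twist": [0, 0, 0], "claw": 0.0}, {"slide": [-0.026, -0.112, -0.015], "twist": [0, 0, 0], "claw": 0.0}]'

```text
t: 19.62
tcp_pos: [499.6, 60.2, 33.9]
eef_rot: [0.083, -3.14, -0.0]
force: [0.2, 0.5, -1.9]
width: 19.2
grasp_force: 61.0
```

```bash
python3 lumps.py; python3 - <<'E'
from h import *
s=m.state(); print(s["tcp_pos"],s["force"])
im,d=m.get_image("scene"); im2,_=m.get_image("side")
cv2.imwrite("pics/s4.png",np.hstack([cv2.resize(im[120:300,180:420],(400,300),interpolation=cv2.INTER_CUBIC),cv2.resize(im2[130:280,180:380],(400,300),interpolation=cv2.INTER_CUBIC)])[:,:,::-1])
E
```

```text
[499.6  60.2  33.9] [ 0.2  0.5 -1.9] 19.17176482601186
scene [(np.int64(24), [467.0, 193.0, 16.0]), (np.int64(18), [447.0, 212.0, 17.0]), (np.int64(42), [470.0, 216.0, 17.0])]
wrist [(np.int64(386), [465.0, 195.0, 17.0]), (np.int64(1127), [463.0, 217.0, 17.0]), (np.int64(15), [445.0, -80.0, 14.0])]
side [(np.int64(7), [446.0, 205.0, 12.0]), (np.int64(7), [446.0, 214.0, 14.0]), (np.int64(9), [385.0, 42.0, 24.0])]
[499.0306122   60.1346119   33.57514437] [-0.45630309 -0.34777211 -1.18990185]
```

View pics/s4.png

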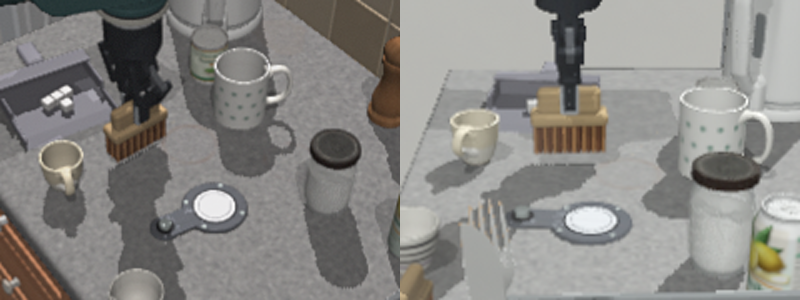

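The scene crop shows all four lumps in the pan, at about (60,100) in the crop, and the brush upright in the gripper. That was my last picture, so I'll work by numbers from here. Next I lower the brush gently.

move_arm --targets '[{"slide": [0, 0, 0.01], "twist": [0, 0, 0], "claw": 0.0}, {"slide": [0, 0, 0.014], "twist": [0, 0, 0], "claw": 0.0}, {"slide": [0, 0, 0.016], "twist": [0, 0, 0], "claw": 0.0}, {"slide": [0, 0, 0.016], "twist": [0, 0, 0], "claw": 0.0}]'

```text
t: 20.38
tcp_pos: [499.9, 59.6, 18.8]
eef_rot: [0.082, -3.14, 0.0]
force: [-0.5, 0.1, -1.5]
width: 19.1
grasp_force: 61.0
```

```bash
cat > top.py <<'E'
from h import *
s=m.state(); print(s["t"],s["tcp_pos"].round(1),s["force"].round(1))
c=m.get_calibration("wrist"); im,d=m.get_image("wrist"); v,u=np.mgrid[0:420,0:560]
P=bydepth(c,np.c_[u.ravel(),v.ravel()],d.ravel()); 
q=P[(P[:,0]<488)&(P[:,0]>462)&(abs(P[:,1]-60)<8)&(P[:,2]>65)&(P[:,2]<100)]; print("ridge z",np.percentile(q[:,2],[10,50,90]) if len(q) else 0)
q=P[(P[:,0]<485)&(P[:,0]>455)&(abs(P[:,1]-60)<25)&(P[:,2]>35)&(P[:,2]<64)]; print("back z",np.percentile(q[:,2],[10,50,90]) if len(q) else 0)
E
python3 top.py
```

```text
20.375 [499.9  59.6  18.8] [-0.5  0.1 -1.5]
ridge z [77.94080509 83.09764077 84.49106641]
back z [52.66962691 54.67628042 55.89975249]
```

move_arm --targets '[{"slide": [0, 0, 0.002], "twist": [0, 0, 0], "claw": 0.0}, {"slide": [0, 0, 0.003], "twist": [0, 0, 0], "claw": 0.0}, {"slide": [0, 0, 0.0035], "twist": [0, 0, 0], "claw": 0.0}, {"slide": [0, 0, 0.0035], "twist": [0, 0, 0], "claw": 0.0}]'

```text
t: 20.92
tcp_pos: [499.9, 59.6, 15.4]
eef_rot: [0.082, -3.14, -0.0]
force: [-0.9, 0.2, -1.8]
width: 19.0
grasp_force: 61.0
```

```bash
python3 top.py
```

```text
20.925 [499.9  59.6  15.4] [-0.9  0.2 -1.8]
ridge z [75.32452977 79.77498846 81.10630756]
back z [49.31667218 51.2458927  52.73228519]
```

move_arm --targets '[{"slide": [0, 0, 0.0005], "twist": [0, 0, 0], "claw": 0.035}, {"slide": [0, 0, 0.0005], "twist": [0, 0, 0], "claw": 0.05}, {"slide": [0, 0, 0.0005], "twist": [0, 0, 0], "claw": 0.05}, {"slide": [0, 0, 0.0005], "twist": [0, 0, 0], "claw": 0.05}, {"slide": [0, 0, -0.02], "twist": [0, 0, 0], "claw": 0.05}, {"slide": [0, 0, -0.05], "twist": [0, 0, 0], "claw": 0.05}, {"slide": [0, 0, -0.1], "twist": [0, 0, 0], "claw": 0.05}, {"slide": [0, 0, -0.13], "twist": [0, 0, 0], "claw": 0.05}]'

```text
t: 21.98
tcp_pos: [500.4, 59.7, 147.9]
eef_rot: [-0.082, 3.138, 0.0]
force: [0.2, 0.3, -0.3]
width: 50.1
grasp_force: 0.0
```

```bash
python3 - <<'E'
from h import *
s=m.state(); print(s["t"],s["tcp_pos"].round(1),R.from_rotvec(s["eef_rot"]).as_matrix().round(3))
c=m.get_calibration("wrist"); im,d=m.get_image("wrist"); v,u=np.mgrid[0:420,0:560]
P=bydepth(c,np.c_[u.ravel(),v.ravel()],d.ravel())
q=P[(abs(P[:,0]-480)<60)&(abs(P[:,1]-60)<30)&(P[:,2]>70)&(P[:,2]<90)]; print("ridge",len(q),np.percentile(q[:,2],[10,50,90]),q.min(0),q.max(0))
for l in ("button_top","socket_head","socket_tower"):
    for cam in ("wrist","scene","side"):
        cc=m.get_calibration(cam); 
        if l=="button_top": m.get_image(cam)
        for r in m.spot_point(l,cam)[:1]: print(l,cam,round(r["p"],2),onz(cc,r["point"],13 if l[0]=="b" else 0)[0].round(1))
X,Y,Z=P.T; b=P[(abs(X-450)<15)&(abs(Y+77)<15)&(Z>9)&(Z<20)]; print("button",len(b),(b.min(0)+b.max(0))/2,np.median(b[:,2]))
# fit cap circle: bright low-sat pixels near well
hsv=cv2.cvtColor(im,cv2.COLOR_RGB2HSV).reshape(-1,3); k=(abs(X-526)<40)&(abs(Y+85)<40)&(Z<12)&(hsv[:,2]>170)
q=P[k][:,:2].astype(np.float32); print("cap",len(q), cv2.minEnclosingCircle(q) if len(q)>5 else "")
E
```

```text
21.975 [500.4  59.7 147.9] [[-0.999 -0.052  0.002]
 [-0.052  0.999  0.   ]
 [-0.002  0.    -1.   ]]
ridge 1699 [75.33869134 78.95430707 80.40030462] [461.94234625  47.95180696  70.03902516] [535.90076484  70.32745444  81.97430831]
button_top wrist 0.51 [451.2 -79.6  13. ]
button_top scene 0.5 [455.5 -71.4  13. ]
button_top side 0.44 [454.1 -85.   13. ]
socket_head wrist 0.84 [520.1 -84.6   0. ]
socket_head scene 0.91 [520.5 -92.7   0. ]
socket_head side 0.51 [523.6 -90.    0. ]
socket_tower wrist 0.94 [522.8 -82.7   0. ]
socket_tower scene 0.72 [515.2 -82.7  -0. ]
socket_tower side 0.59 [ 522.6 -105.3    0. ]
button 199 [450.81531065 -76.43288009  12.85501893] 14.046019459160505
cap 1931 ((525.4087524414062, -85.3908462524414), 55.49458694458008)
```

The brush stands by itself with its ridge at z≈79. Next is the button, with the fingers shut, at (451,-77).

move_arm --targets '[{"slide": [0.02, -0.045, 0], "twist": [0, 0, 0], "claw": 0.0}, {"slide": [0.04, -0.09, 0], "twist": [0, 0, 0], "claw": 0.0}, {"slide": [0.0565, -0.134, 0.01], "twist": [0, 0, 0], "claw": 0.0}, {"slide": [0.0565, -0.134, 0.06], "twist": [0, 0, 0], "claw": 0.0}, {"slide": [0.0565, -0.134, 0.11], "twist": [0, 0, 0], "claw": 0.0}, {"slide": [0.0565, -0.134, 0.14], "twist": [0, 0, 0], "claw": 0.0}, {"slide": [0.0565, -0.134, 0.15], "twist": [0, 0, 0], "claw": 0.0}, {"slide": [0.0565, -0.134, 0.15], "twist": [0, 0, 0], "claw": 0.0}]'

```text
t: 23.62
tcp_pos: [450.6, -77.1, -4.2]
eef_rot: [0.082, -3.14, -0.0]
force: [0.8, 0.6, 0.7]
width: -0.2
grasp_force: 0.0
```

```bash
python3 - <<'E'
from h import *
s=m.state(); print(s["t"],s["tcp_pos"].round(1),s["force"].round(1),s["width"])
c=m.get_calibration("wrist"); im,d=m.get_image("wrist"); v,u=np.mgrid[0:420,0:560]
P=bydepth(c,np.c_[u.ravel(),v.ravel()],d.ravel()); t=s["tcp_pos"]
q=P[(abs(P[:,0]-t[0]+11)<3)&(abs(P[:,1]-t[1])<13)&(P[:,2]>18)]; print("tips",len(q),np.percentile(q[:,2],[0,1,3,10]).round(1))
E
```

```text
23.625 [450.6 -77.1  -4.2] [0.8 0.6 0.7] -0.1957635059866797
tips 6112 [35.4 39.4 44.9 60. ]
```

move_arm --targets '[{"slide": [0, 0, 0.012], "twist": [0, 0, 0], "claw": 0.0}, {"slide": [0, 0, 0.019], "twist": [0, 0, 0], "claw": 0.0}, {"slide": [0, 0, 0.023], "twist": [0, 0, 0], "claw": 0.0}, {"slide": [0, 0, 0.025], "twist": [0, 0, 0], "claw": 0.0}]'

```text
t: 24.18
tcp_pos: [450.7, -77.1, -29.5]
eef_rot: [-0.082, 3.14, -0.0]
force: [-0.9, 0.3, 11.4]
width: -0.4
grasp_force: 6.1
```

```bash
cat > head.py <<'E'
from h import *
s=m.state(); print(s["t"],s["tcp_pos"].round(1),s["force"].round(1),s["width"],s["grasp_force"])
for cam in ("scene","wrist","side"):
    c=m.get_calibration(cam); im,d=m.get_image(cam); v,u=np.mgrid[0:420,0:560]
    P=bydepth(c,np.c_[u.ravel(),v.ravel()],d.ravel()); X,Y,Z=P.T
    q=P[(np.hypot(X-525.5,Y+86)<34)&(Z>-10)&(Z<75)]
    top=np.percentile(q[:,2],90) if len(q) else np.nan; t=q[abs(q[:,2]-top)<3]
    print(cam,len(q),top.round(1),len(t),((t.min(0)+t.max(0))/2).round(1) if len(t) else "",(t.max(0)-t.min(0)).round(1) if len(t) else "")
    b=P[(abs(X-450)<10)&(abs(Y+77)<10)&(Z>6)&(Z<22)]; print("  btn",len(b),np.median(b[:,2]).round(1) if len(b) else "")
E
python3 head.py
```

```text
24.175 [450.7 -77.1 -29.5] [-0.9  0.3 11.4] -0.35263415534164566 6.0915689170360565
scene 648 38.4 275 [526.6 -87.9  38.3] [53.8 55.1  5.8]
  btn 28 13.2
wrist 260 16.5 72 [502.3 -74.2  16.1] [2.4 6.5 5.1]
  btn 401 13.3
side 692 36.7 278 [525.4 -90.   36.2] [53.  56.4  5. ]
  btn 16 8.9
```

move_arm --targets '[{"slide": [0, 0, -0.03], "twist": [0, 0, 0], "claw": 0.0}, {"slide": [0, 0, -0.07], "twist": [0, 0, 0], "claw": 0.04}, {"slide": [-0.02, -0.004, -0.085], "twist": [0, 0, 0], "claw": 0.085}, {"slide": [-0.05, -0.01, -0.085], "twist": [0, 0, 0], "claw": 0.085}, {"slide": [-0.075, -0.0145, -0.085], "twist": [0, 0, 0], "claw": 0.085}, {"slide": [-0.075, -0.0145, -0.085], "twist": [0, 0, 0], "claw": 0.085}, {"slide": [-0.075, -0.0145, -0.085], "twist": [0, 0, 0], "claw": 0.085}]'

```text
t: 25.2
tcp_pos: [525.6, -87.6, 55.0]
eef_rot: [0.082, -3.14, -0.0]
force: [0.7, 0.2, -0.1]
width: 85.1
grasp_force: 0.0
```

```bash
python3 head.py
```

```text
25.2 [525.6 -87.6  55. ] [ 0.7  0.2 -0.1] 85.09162219925882 0.0
scene 744 40.6 315 [525.8 -87.7  40.6] [52.9 53.9  6. ]
  btn 58 12.0
wrist 5790 40.0 4356 [525.  -86.2  39.4] [55.7 55.4  4.7]
  btn 608 13.2
side 691 36.6 269 [525.4 -89.2  36.2] [53.  53.9  5. ]
  btn 29 10.3
```

move_arm --targets '[{"slide": [0, 0.0005, 0.03], "twist": [0, 0, 0], "claw": 0.085}, {"slide": [0, 0.0005, 0.06], "twist": [0, 0, 0], "claw": 0.085}, {"slide": [0, 0.0005, 0.08], "twist": [0, 0, 0], "claw": 0.085}, {"slide": [0, 0.0005, 0.089], "twist": [0, 0, 0], "claw": 0.085}, {"slide": [0, 0.0005, 0.089], "twist": [0, 0, 0], "claw": 0.03}, {"slide": [0, 0.0005, 0.089], "twist": [0, 0, 0], "claw": 0.03}, {"slide": [0, 0.0005, 0.089], "twist": [0, 0, 0], "claw": 0.03}, {"slide": [0, 0.0005, 0.089], "twist": [0, 0, 0], "claw": 0.03}]'

```text
t: 26.35
tcp_pos: [526.6, -86.3, -32.7]
eef_rot: [-0.082, 3.139, 0.002]
force: [0.2, 10.0, -0.2]
width: 54.6
grasp_force: 63.0
```

move_arm --targets '[{"slide": [0, 0, -0.006], "twist": [0, 0, 0], "claw": 0.03}, {"slide": [0, 0, -0.014], "twist": [0, 0, 0], "claw": 0.03}, {"slide": [0, 0, -0.022], "twist": [0, 0, 0], "claw": 0.03}, {"slide": [0, 0, -0.03], "twist": [0, 0, 0], "claw": 0.03}, {"slide": [0, 0, -0.038], "twist": [0, 0, 0], "claw": 0.03}, {"slide": [0, 0, -0.046], "twist": [0, 0, 0], "claw": 0.03}, {"slide": [0, 0, -0.054], "twist": [0, 0, 0], "claw": 0.03}, {"slide": [0, 0, -0.062], "twist": [0, 0, 0], "claw": 0.03}]'

```text
t: 27.35
tcp_pos: [526.5, -86.3, 29.1]
eef_rot: [-0.082, 3.139, 0.002]
force: [4.4, 8.4, -8.1]
width: 54.2
grasp_force: 65.0
```

```bash
cat > head2.py <<'E'
from h import *
s=m.state(); print(s["t"],s["tcp_pos"].round(1),s["force"].round(1),s["width"],s["grasp_force"])
for cam in ("scene","wrist","side"):
    c=m.get_calibration(cam); im,d=m.get_image(cam); v,u=np.mgrid[0:420,0:560]
    P=bydepth(c,np.c_[u.ravel(),v.ravel()],d.ravel()); X,Y,Z=P.T
    hsv=cv2.cvtColor(im,cv2.COLOR_RGB2HSV).reshape(-1,3)
    q=Z[(np.abs(Y+87)<22)&(X>498)&(X<515)&(Z>60)&(Z<140)&(hsv[:,2]>110)&(hsv[:,1]<50)]
    h=np.histogram(q,bins=np.arange(60,140,3)); print(cam,len(q),[(int(b),int(n)) for n,b in zip(*h) if n>5])
E
python3 head2.py
```

```text
27.35 [526.5 -86.3  29.1] [ 4.4  8.4 -8.1] 54.21889073850159 65.01198649406433
scene 177 [(60, 8), (66, 10), (69, 7), (72, 9), (75, 7), (78, 7), (90, 7), (93, 10), (96, 37), (99, 53), (102, 15)]
wrist 4301 [(60, 112), (63, 138), (66, 107), (69, 100), (72, 118), (75, 81), (78, 83), (81, 66), (84, 7), (93, 78), (96, 160), (99, 3007), (102, 235)]
side 138 [(60, 6), (63, 9), (66, 8), (69, 7), (72, 9), (75, 10), (90, 8), (93, 8), (96, 57)]
```

move_arm --targets '[{"slide": [0, 0, -0.006], "twist": [0, 0, 0], "claw": 0.03}, {"slide": [0, 0, -0.01], "twist": [0, 0, 0], "claw": 0.03}, {"slide": [0, 0, -0.012], "twist": [0, 0, 0], "claw": 0.03}, {"slide": [0, 0, -0.012], "twist": [0, 0, 0], "claw": 0.03}]'

```text
t: 28.0
tcp_pos: [526.5, -86.3, 41.2]
eef_rot: [-0.082, 3.139, 0.002]
force: [1.9, 8.3, -2.1]
width: 54.4
grasp_force: 65.4
```

move_arm --targets '[{"slide": [0, 0, -0.001], "twist": [0, 0, 0], "claw": 0.03}, {"slide": [0, 0, -0.002], "twist": [0, 0, 0], "claw": 0.03}, {"slide": [0, 0, -0.002], "twist": [0, 0, 0], "claw": 0.03}, {"slide": [0, 0, -0.002], "twist": [0, 0, 0], "claw": 0.03}]'

```text
t: 28.5
tcp_pos: [526.5, -86.3, 43.0]
eef_rot: [-0.082, 3.139, 0.002]
force: [3.0, 8.3, -5.2]
width: 54.8
grasp_force: 65.4
```

```bash
python3 head2.py
```

```text
28.5 [526.5 -86.3  43. ] [ 3.   8.3 -5.2] 54.755730105230114 65.41188597679138
scene 212 [(60, 10), (63, 7), (69, 8), (72, 7), (78, 9), (81, 6), (84, 8), (87, 8), (90, 10), (105, 6), (108, 11), (111, 60), (114, 40)]
wrist 4640 [(60, 46), (63, 92), (66, 67), (69, 69), (72, 108), (75, 120), (78, 126), (81, 116), (84, 107), (87, 106), (90, 67), (93, 94), (99, 13), (102, 6), (105, 33), (108, 149), (111, 1605), (114, 1712)]
side 185 [(60, 7), (63, 12), (66, 9), (69, 9), (72, 8), (75, 9), (78, 9), (81, 10), (84, 8), (87, 10), (90, 7), (105, 7), (108, 29), (111, 35)]
```

move_arm --targets '[{"slide": [0, 0, -0.001], "twist": [0, 0, 0], "claw": 0.03}, {"slide": [0, 0, -0.001], "twist": [0, 0, 0], "claw": 0.03}, {"slide": [0, 0, -0.001], "twist": [0, 0, 0], "claw": 0.03}]'

```text
t: 29.02
tcp_pos: [526.5, -86.3, 44.0]
eef_rot: [-0.082, 3.139, 0.002]
force: [3.8, 8.5, -5.1]
width: 54.4
grasp_force: 65.4
```

move_arm --targets '[{"slide": [0, 0, -0.001], "twist": [0, 0, 0], "claw": 0.03}, {"slide": [0, 0, -0.0015], "twist": [0, 0, 0], "claw": 0.03}, {"slide": [0, 0, -0.0015], "twist": [0, 0, 0], "claw": 0.03}]'

```text
t: 29.4
tcp_pos: [526.4, -86.3, 44.7]
eef_rot: [-0.082, 3.14, 0.002]
force: [7.5, 7.4, -14.1]
width: 54.4
grasp_force: 66.3
```

```bash
python3 head2.py; python3 lumps.py
```

```text
29.4 [526.4 -86.3  44.7] [  7.5   7.4 -14.1] 54.37091815792416 66.29179000854492
scene 212 [(63, 8), (66, 7), (69, 7), (72, 6), (75, 8), (81, 10), (84, 9), (87, 6), (90, 11), (108, 8), (111, 38), (114, 57), (117, 15)]
wrist 4647 [(60, 20), (63, 84), (66, 73), (69, 65), (72, 86), (75, 114), (78, 123), (81, 124), (84, 121), (87, 109), (90, 86), (93, 74), (96, 59), (99, 7), (102, 11), (105, 6), (108, 106), (111, 176), (114, 3153), (117, 50)]
side 187 [(60, 11), (63, 9), (66, 6), (69, 9), (72, 11), (75, 7), (78, 10), (81, 8), (84, 8), (87, 7), (90, 12), (99, 7), (108, 6), (111, 61)]
[526.4 -86.3  44.7] [  8.8   7.9 -13. ] 54.40665520764849
scene [(np.int64(27), [452.0, -78.0, 14.0]), (np.int64(25), [467.0, 193.0, 17.0]), (np.int64(84), [464.0, 216.0, 16.0])]
wrist [(np.int64(371), [451.0, -76.0, 14.0]), (np.int64(29), [501.0, -72.0, 21.0]), (np.int64(22), [499.0, -94.0, 21.0])]
side [(np.int64(14), [448.0, 207.0, 12.0]), (np.int64(20), [461.0, 215.0, 14.0]), (np.int64(9), [387.0, 41.0, 23.0]), (np.int64(19), [452.0, -80.0, 11.0])]
```

Force rose to 14 N at the second stop, with the head top at z≈115. The lumps are still in the pan and the brush stood upright at release. Handing in.

```bash
python3 -c "
from workcell import manip as m; print(m.close_job())"
```

```text
the job is handed in; nothing more can be done
None
```

The job is handed in with no verdict returned: by camera and force readings all four lumps are in the pan, the brush stood on its bristles when released, and the head is held at its second stop, but one mid-sweep lowering pushed the wrist force to about 94 N (limit 120 N).

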